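# Sweep the dominoes off the games case into their box

## Task

Clear up after the game: with the tips of your fingers sweep the four dominoes along the top of the dark games case and over its end, so that all four drop into the open domino box standing there. Push them only, do not pick any up, and leave the dropper bottle and the tea-light holder standing where they are on the case and everything else undisturbed.

Things in the scene. Friction and masses are not known exactly. Their poses are not given: they have to be found in the camera images.
- case: closed flat wooden games case, dark, used as a raised playing surface; 220 (its x) x 320 (its y) x 60 mm high, flat top, fixed to the table. Origin: centre of its underside, on the table. The domino box stands along one of its two 220 mm ends (its +y or its -y end; read which).
- domino_box: open pale wooden box, 290 (its x) x 110 (its y) x 40 mm high, walls and floor 5 mm, fixed on the table, parallel to the case and 2 mm from its end, so its rim is 20 mm below the case's top. Origin: centre of its underside.
- domino_a: ivory-white domino, 50 (its x) x 25 (its y) x 10 mm thick, about 20 g, lying flat on the case at any yaw. It slides freely, and tips and drops once its middle is past the edge. Origin: its middle, 5 mm above what it lies on. The dominoes lie in two rows along the case's y, 72 mm either side of its centre line (within 6 mm), two to a row and their middles at least 150 mm apart.
- domino_b: ivory-white domino, 50 (its x) x 25 (its y) x 10 mm thick, about 20 g, lying flat on the case at any yaw. It slides freely, and tips and drops once its middle is past the edge. Origin: its middle, 5 mm above what it lies on. The dominoes lie in two rows along the case's y, 72 mm either side of its centre line (within 6 mm), two to a row and their middles at least 150 mm apart.
- domino_c: ivory-white domino, 50 (its x) x 25 (its y) x 10 mm thick, about 20 g, lying flat on the case at any yaw. It slides freely, and tips and drops once its middle is past the edge. Origin: its middle, 5 mm above what it lies on. The dominoes lie in two rows along the case's y, 72 mm either side of its centre line (within 6 mm), two to a row and their middles at least 150 mm apart.
- domino_d: ivory-white domino, 50 (its x) x 25 (its y) x 10 mm thick, about 20 g, lying flat on the case at any yaw. It slides freely, and tips and drops once its middle is past the edge. Origin: its middle, 5 mm above what it lies on. The dominoes lie in two rows along the case's y, 72 mm either side of its centre line (within 6 mm), two to a row and their middles at least 150 mm apart.
- dropper: small plastic dropper bottle, 26 mm across, 50 mm tall, loose, stands on the case near its centre line, between the two rows of dominoes. Origin: centre of its underside. To be left alone.
- tealight: small glass tea-light holder, 40 mm across, 28 mm tall, loose, stands on the case near its centre line, between the two rows. Origin: centre of its underside. To be left alone.
- book: blue paperback lying flat, 178 (its x) x 110 (its y) x 25 mm, loose, on the table at the other end of the case. Origin: centre of its underside. To be left alone.
- clock: white travel alarm clock, 35 x 80 x 76 mm tall, on the table to the left. Origin: centre of its underside. To be left alone.
- tumbler: glass tumbler, 70 mm across, 95 mm tall, on the table to the right. Origin: centre of its underside. To be left alone.
- spec_case: grey spectacle case, 65 x 160 x 35 mm, on the table to the left. Origin: centre of its underside. To be left alone.

How it is judged:
At the end, for the whole second after the job is handed in: All four dominoes lie at rest inside the domino box (middles within its walls and no more than 44 mm above its underside); every bystander is upright (within 0.2 rad) and within 20 mm of where it stood (x of domino_a in the frame of domino_box between -0.142 and 0.142 m and y of domino_a in the frame of domino_box between -0.052 and 0.052 m and z of each of domino_a, domino_b, domino_c, domino_d in the frame of domino_box below 0.044 m and linear speed of each of domino_a, domino_b, domino_c, domino_d below 0.04 m/s and x of domino_b in the frame of domino_box between -0.142 and 0.142 m and y of domino_b in the frame of domino_box between -0.052 and 0.052 m and x of domino_c in the frame of domino_box between -0.142 and 0.142 m and y of domino_c in the frame of domino_box between -0.052 and 0.052 m and x of domino_d in the frame of domino_box between -0.142 and 0.142 m and y of domino_d in the frame of domino_box between -0.052 and 0.052 m and distance of each of dropper, tealight, book, clock, tumbler, spec_case from where it was at the start of the episode below 0.02 m and angle between each of dropper, tealight, book, clock, tumbler, spec_case's own z axis and vertical below 0.2 rad); the robot touches nothing.
It fails at once if a domino is lifted: its middle rises more than 20 mm above where it lay on the case (height (world z) of any of domino_a, domino_b, domino_c, domino_d above 0.085 m).
It fails at once if a bystander (dropper bottle, tea-light holder, book, clock, tumbler, spectacle case) is shifted more than 20 mm or tipped over (distance of any of dropper, tealight, book, clock, tumbler, spec_case from where it was at the start of the episode above 0.02 m or angle between any of dropper, tealight, book, clock, tumbler, spec_case's own z axis and vertical above 0.5 rad).
It also fails if it takes over 67 s, if anything falls off the work surface, if the arm or the gripper's body presses on something with over 40 N, if the wrist force passes 120 N, or if a joint passes its speed limit or range.

## Robot

A 6-joint arm with a two-finger parallel gripper is mounted at the origin on the work surface. World frame = base frame: x ahead of the robot, y to its left, z up, the work surface at z = 0. Lengths are in m, angles in rad, forces in N, time in s.
With the tool pointing down it reaches from about 0.375 to 0.9 m from the base axis. Payload 3.1 kg.
Tool frame: the origin (TCP) lies where the fingers leave the gripper's body, on its centre line; the fingertips stand 70 mm ahead of it and the grasp point (between the pads) lies 51 mm ahead of it; z points along the fingers, y is the line along which they close (so a half turn about z gives the same grasp; the last joint's range is limited). The gripper opens to 87 mm and grips with 3 to 60 N. Pads are 19 mm wide; open, the fingers measure 117 mm over their backs; the gripper's body (75 mm by 190 mm) begins 51 mm behind the grasp point.
Start: joints at [-1.286, 0.527, 1.433, -0, 1.181, -0.178], TCP at [0.279, -0.559, 0.292] pointing down, gripper open.
Joint ranges: [-3.08, 3.08], [-0.75, 2.2], [0.22, 2.44], [-1.43, 4.57], [0, 2.65], [-2.85, 2.85]. Speed limits (rad/s): [2.79, 2.79, 3.14, 3.14, 3.14, 3.14].

## Interface

Orientations are given as a unit quaternion [w, x, y, z].
In Python, from rig import * gives the robot as it stands.
- The arm moves only by the shell command python3 -m pendant 'ROWS' [FORCE]. ROWS is JSON, one flat list of numbers, 7 for each row, row after row: the closure, from -1 (fully open) to 1 (shut), then the shift along the world's x, y, z each as a share of 30 mm, from -1 to 1, then the turn, a rotation vector about the world's x, y, z each as a share of 0.1 rad, from -1 to 1. A call has 1 to 20 rows; each row shifts and turns the commanded pose from where the row before left it; what a row does not reach is not made up. A row lasts 1/12 s, in which the tool goes at most 41.7 mm and 7.16 degrees, less where a joint would pass 70% of its speed; a pose out of reach is approached as far as the arm can. A call with a number of a shift or a turn outside -1 to 1 is refused whole. A call with a gripper value outside its range is refused whole. The fingers move at their own pace and stop on an object; FORCE is the grip in N (left out, the last holds). Time passes only in rows, so rows that do not move let the fingers close. It gives the time, the measured TCP pose, the force, the opening and the grip force at its end, in the units of the state.
- observe(): the state, without advancing time (a new reading comes with each control period).
- capture(name): name is "scene" or "top" or "wrist"; returns (picture, depth): 400x640x3 uint8, red, green, blue; 400x640 float32, m along the optical axis (not along the pixel's ray), 0 where there is no reading.
- get_calibration(name): a dict with "K" (3x3 intrinsics, pixels), "dist_coeffs" ([k1, k2, p1, p2, k3] as OpenCV has them; the pictures are not rectified), "R" (3x3) and "t" (3): a world point X has camera coordinates R X + t. Camera axes: x right, y down, z forward; pixel columns grow to the right and rows downward; lengths in m; the calibration is good to about 2 mm. A picture is of the moment at which its call begins: read the wrist's pose just before it. get_calibration takes no time and is no camera call; for the wrist camera it gives the pose at the moment of the call.
- finish_job(): hands the job in; it is judged then, once.
The state is a dict: "time_s": time; "joint_pos": joint angles; "joint_vel": joint speeds; "tau": joint torques, N m; "position": TCP position; "ee_rot": TCP orientation; "ft_force": force on the tool from outside, world axes, zero at the start; "torque": the same for the moment, N m; "grip_width": finger opening in m; "grasp_force": force on a finger pad.
Only numpy, scipy, OpenCV 4.12 (cv2) and the standard library are available. Lean on these libraries where they do the work, as an engineer would, in place of code of your own. Each camera call takes 0.05 s, during which the arm holds its last target. There are 200 camera calls.

## Working session

There is one attempt and no reset: what is moved stays moved. The work goes in short steps, Python scripts to look and compute and a shell command to move; the robot and the scene stay as the last step left them, time stands still between calls to the robot, and variables do not carry over. Pictures are saved under pics/ and viewed, at most 10 in all, crops included, and the job is handed in when it is done.

```bash
mkdir -p pics; python3 - <<'E'
from rig import *
import cv2
s=observe();print(s['time_s'],s['position'],s['ee_rot'],s['grip_width'])
for n in("scene","top"):
    im,d=capture(n);cv2.imwrite(f'pics/{n}0.png',im[:,:,::-1]);c=get_calibration(n)
    import numpy as np;np.savez(f'{n}0.npz',im=im,d=d,**{k:np.array(v) for k,v in c.items()})
    print(n,c['K'],c['dist_coeffs'],c['t'])
E
```

```text
0.0 [ 0.27891009 -0.55865993  0.29126278] [-1.08362822e-03  9.73339312e-01  2.29367404e-01 -5.33630862e-05] 0.0872259829554836
scene [[446.5477291    0.         314.96436993]
 [  0.         446.5477291  199.63342139]
 [  0.           0.           1.        ]] [-0.00294359  0.          0.          0.          0.        ] [ 0.04397254 -0.21520725  1.90143608]
top [[389.16290673   0.         318.31816823]
 [  0.         389.16290673 201.60925264]
 [  0.           0.           1.        ]] [-0.049589  0.        0.        0.        0.      ] [0.00292119 0.53142555 1.05698713]
```

View pics/top0.png

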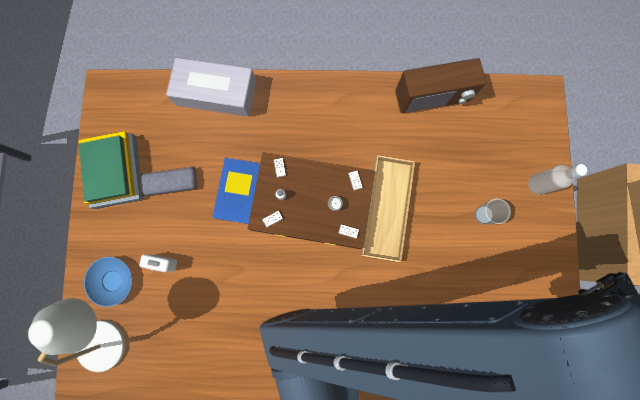

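The top view shows the case at about (312,200) px with the box at its right end (390,208). The dominoes are at (280,167), (355,180), (272,219) and (348,231), the dropper at (281,195), the tea-light at (336,203), and the book at the left end.

```bash
cat > h.py <<'E'
import numpy as np,cv2
def load(n):
    z=np.load(n);return {k:z[k] for k in z}
def ray(c,uv,z):
    p=cv2.undistortPoints(np.float64(uv).reshape(-1,1,2),c['K'],c['dist_coeffs']).reshape(-1,2)
    r=np.c_[p,np.ones(len(p))]@c['R'];o=-c['R'].T@c['t']
    return o+r*((z-o[2])/r[:,2])[:,None]
E
python3 - <<'E'
from h import *
c=load('top0.npz');im=c['im'];hsv=cv2.cvtColor(im,cv2.COLOR_RGB2HSV)
print('cam',-c['R'].T@c['t'])
m=((hsv[...,1]<60)&(hsv[...,2]>170)).astype('uint8');m[:,:245]=0;m[:,375:]=0;m[:150]=0;m[245:]=0
for k in cv2.findContours(m,0,2)[0]:
    a=cv2.contourArea(k)
    if a<15: continue
    w=ray(c,k.reshape(-1,2),.07)[:,:2].astype('float32');r=cv2.minAreaRect(w)
    print('white',a,k.reshape(-1,2).mean(0),np.round(r[0],4),np.round(r[1],4),round(r[2],1))
# case: dark brown
m=((im.sum(2)<230)).astype('uint8');m[:,:235]=0;m[:,385:]=0;m[:140]=0;m[260:]=0
m=cv2.morphologyEx(m,2,np.ones((3,3)));m=cv2.morphologyEx(m,3,np.ones((9,9)))
k=max(cv2.findContours(m,0,2)[0],key=cv2.contourArea)
w=ray(c,k.reshape(-1,2),.06)[:,:2].astype('float32');r=cv2.minAreaRect(w);print('case',r,cv2.boxPoints(r))
q=cv2.approxPolyDP(k,4,True).reshape(-1,2);print(q.tolist(),np.round(ray(c,q,.06)[:,:2],4).tolist())
# box
m=((hsv[...,0]>14)&(hsv[...,0]<32)&(im[...,0]>165)&(im[...,2]>80)).astype('uint8');m[:,:350]=0;m[:,425:]=0;m[:145]=0;m[270:]=0
m=cv2.morphologyEx(m,3,np.ones((7,7)))
k=max(cv2.findContours(m,0,2)[0],key=cv2.contourArea)
w=ray(c,k.reshape(-1,2),.04)[:,:2].astype('float32');r=cv2.minAreaRect(w);print('box',r,cv2.boxPoints(r))
crop=cv2.resize(im[140:270,205:425],None,fx=3.6,fy=3.6,interpolation=cv2.INTER_CUBIC);cv2.imwrite('pics/crop.png',crop[:,:,::-1])
E
```

```text
cam [0.37799212 0.00484301 1.12104502]
white 146.5 [348.4137931  230.89655172] [ 0.4483 -0.0715] [0.0499 0.0249] 74.1
white 149.0 [271.9047619  218.64285714] [0.4787 0.1359] [0.0255 0.0496] 29.5
white 82.0 [335.33333333 203.16666667] [ 0.5223 -0.0359] [0.0303 0.0246] 0.9
white 16.5 [279.07142857 195.78571429] [0.5416 0.1184] [0.0236 0.0126] 70.2
white 142.5 [354.89285714 180.46428571] [ 0.5891 -0.0888] [0.0498 0.0257] 16.7
white 135.5 [279.25 167.8 ] [0.622  0.1206] [0.0501 0.0247] 11.9
case ((0.5468248128890991, 0.09099080413579941), (0.02528540790081024, 0.024922620505094528), 1.415167212486267) [[0.5338782  0.10313608]
 [0.5344937  0.07822106]
 [0.5597714  0.07884552]
 [0.55915594 0.10376055]]
[[285, 190], [286, 199], [294, 196], [294, 191]] [[0.5592, 0.1038], [0.534, 0.1003], [0.5427, 0.0784], [0.5567, 0.0788]]
box ((0.5181528329849243, -0.18405917286872864), (0.1140129417181015, 0.2901949882507324), 81.34663391113281) [[ 0.36613005 -0.2185859 ]
 [ 0.65302163 -0.26224756]
 [ 0.6701756  -0.14953245]
 [ 0.38328403 -0.10587078]]
```

View pics/crop.png

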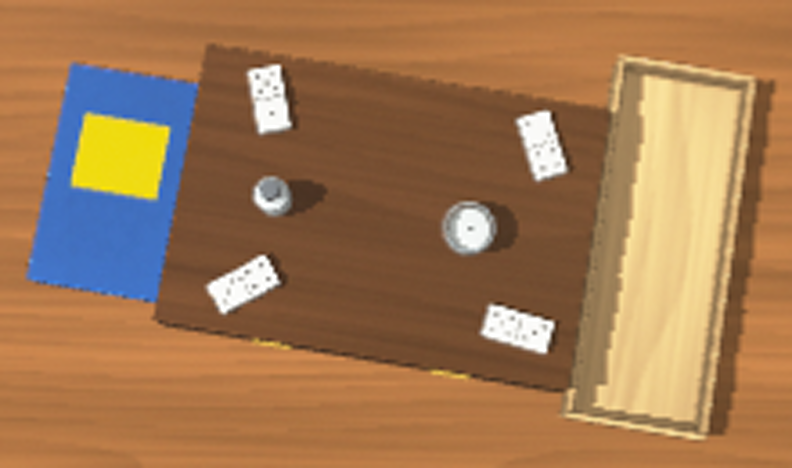

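View pics/scene0.png

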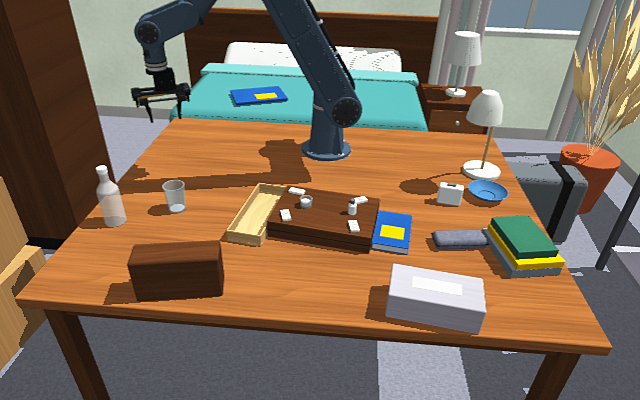

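The views agree: the box is at the robot-right (-y) end of the case, and the dominoes sit about 71–72 mm either side of the case's centre line. Next I'll work out waypoints in the case frame and check the end corners.

```bash
cat >> h.py <<'E'
a=np.deg2rad(-8.655);V=np.array([np.cos(a),np.sin(a)]);U=np.array([np.sin(a),-np.cos(a)])
C=np.array([.536,.0329])
def uv(p): d=np.atleast_2d(p)[:,:2]-C; return np.round(np.c_[d@U,d@V],4)
def xy(u,v): return C+u*U+v*V
E
python3 - <<'E'
from h import *
c=load('top0.npz')
q=np.array([(208,45),(612,108),(568,392),(155,320)])/3.6+(205,140)
print('corners uv',uv(ray(c,q-.5,.06)).tolist())
print('dominoes',uv([(.4483,-.0715),(.4787,.1359),(.5891,-.0888),(.622,.1206)]).tolist())
print('tea,drop',uv(ray(c,[(335.5,203.3)],.088)),uv(ray(c,[(280,195)],.1)))
from rig import *
s=observe();p=s['position']
for n,u,v in [('NF',.065,-.0715),('NFe',.167,-.0715),('NR',-.152,-.0715),('FF',.062,.0715),('FFe',.167,.0715),('FR',-.152,.0715)]:
    t=xy(u,v);print(n,t.round(4),((t-p[:2])/.03).round(2))
print('per 10mm U',U*.01/.03,'deg turn',54.8/5.7296)
E
```

```text
corners uv [[-0.156, 0.1083], [0.1623, 0.1106], [0.1615, -0.111], [-0.1557, -0.1095]]
dominoes [[0.1164, -0.071], [-0.0932, -0.0721], [0.1123, 0.0708], [-0.0996, 0.0718]]
tea,drop [[ 0.0697 -0.0053]] [[-0.0795 -0.0094]]
NF [ 0.4555 -0.0206] [ 5.89 17.94]
NFe [ 0.4402 -0.1214] [ 5.38 14.58]
NR [0.4882 0.1939] [ 6.98 25.09]
FF [ 0.5974 -0.0392] [10.62 17.32]
FFe [ 0.5816 -0.143 ] [10.09 13.86]
FR [0.6296 0.1724] [11.69 24.37]
per 10mm U [-0.05016147 -0.32953746] deg turn 9.564367495113098
```

```bash
python3 -m pendant '[0.54,0.295,0.897,0,0,0,0.478, 0.54,0.295,0.897,0,0,0,0.478, 0.54,0.295,0.897,0,0,0,0.478, 0.54,0.295,0.897,0,0,0,0.478, 0.54,0.295,0.897,0,0,0,0.478, 0.54,0.295,0.897,0,0,0,0.478, 0.54,0.295,0.897,0,0,0,0.478, 0.54,0.295,0.897,0,0,0,0.478, 0.54,0.295,0.897,0,0,0,0.478, 0.54,0.295,0.897,0,0,0,0.478, 0.54,0.295,0.897,0,0,0,0.478, 0.54,0.295,0.897,0,0,0,0.478, 0.54,0.295,0.897,0,0,0,0.478, 0.54,0.295,0.897,0,0,0,0.478, 0.54,0.295,0.897,0,0,0,0.478, 0.54,0.295,0.897,0,0,0,0.478, 0.54,0.295,0.897,0,0,0,0.478, 0.54,0.295,0.897,0,0,0,0.478, 0.54,0.295,0.897,0,0,0,0.478, 0.54,0.295,0.897,0,0,0,0.478]'
cat > where.py <<'E'
from rig import *
from h import *
from scipy.spatial.transform import Rotation as R
s=observe();p=s['position'];q=s['ee_rot'];M=R.from_quat([q[1],q[2],q[3],q[0]]).as_matrix()
print(s['time_s'],p.round(4),'uv',uv(p),'w',s['grip_width'],'F',np.round(s['ft_force'],1),'zaxis',M[:,2].round(3),'yaw',np.degrees(np.arctan2(M[1,1],M[0,1])).round(2))
for n,u,v in [('NF',.065,-.0715),('NR',-.152,-.0715),('FF',.062,.0715),('FR',-.152,.0715)]: print(n,((xy(u,v)-p[:2])/.03).round(2))
print('down to .134:',(.134-p[2])/.03)
E
python3 where.py
```

```text
time_s: 1.77
position: [0.4561, -0.0195, 0.2921]
ee_rot: [-0.0, 0.758, 0.652, -0.0]
ft_force: [0.0, -0.3, -0.1]
grip_width: 0.02
grasp_force: 0.0
1.7667 [ 0.4561 -0.0195  0.2921] uv [[ 0.0639 -0.0711]] w 0.019967132881821677 F [ 0.  -0.3 -0.1] zaxis [-0.001  0.    -1.   ] yaw -8.57
NF [-0.02 -0.04]
NR [1.07 7.12]
FF [ 4.71 -0.65]
FR [5.78 6.4 ]
down to .134: -5.2685297381006695
```

```bash
python3 -m pendant '[0.54,0,0,-0.8,0,0,0, 0.54,0,0,-0.8,0,0,0, 0.54,0,0,-0.8,0,0,0, 0.54,0,0,-0.8,0,0,0, 0.54,0,0,-0.8,0,0,0, 0.54,0,0,-0.8,0,0,0, 0.54,0,0,-0.46,0,0,0, 0.54,0,0,0,0,0,0]'; python3 where.py
```

```text
time_s: 2.43
position: [0.4545, -0.0206, 0.1319]
ee_rot: [-0.003, 0.759, 0.651, -0.002]
ft_force: [0.0, -0.9, 0.3]
grip_width: 0.0202
grasp_force: 0.0
2.4333 [ 0.4545 -0.0206  0.1319] uv [[ 0.0652 -0.0726]] w 0.020155419688377387 F [ 0.  -0.9  0.3] zaxis [-0.006  0.002 -1.   ] yaw -8.72
NF [0.04 0.  ]
NR [1.12 7.15]
FF [ 4.76 -0.62]
FR [5.84 6.43]
down to .134: 0.07111389260668807
```

```bash
python3 -m pendant '[0.54,0,0,0.06,0,0,0, 0.54,-0.053,-0.349,0,0,0,0, 0.54,-0.053,-0.349,0,0,0,0, 0.54,-0.053,-0.349,0,0,0,0, 0.54,-0.053,-0.349,0,0,0,0, 0.54,-0.053,-0.349,0,0,0,0, 0.54,-0.053,-0.349,0,0,0,0, 0.54,-0.053,-0.349,0,0,0,0, 0.54,-0.053,-0.349,0,0,0,0, 0.54,-0.053,-0.349,0,0,0,0, 0.54,-0.053,-0.349,0,0,0,0, 0.54,0,0,0,0,0,0, 0.54,0,0,0,0,0,0, 0.54,0,0,0.8,0,0,0, 0.54,0,0,0.8,0,0,0, 0.54,0,0,0.8,0,0,0, 0.54,0,0,0.8,0,0,0, 0.54,0,0,0,0,0,0]'; python3 where.py; python3 - <<'E'
from rig import *
import cv2
im,d=capture("top");cv2.imwrite('pics/t1.png',cv2.resize(im[100:300,180:460],None,fx=2.5,fy=2.5)[:,:,::-1])
E
```

```text
time_s: 3.93
position: [0.4419, -0.126, 0.2359]
ee_rot: [0.004, 0.758, 0.652, 0.001]
ft_force: [1.4, 0.5, 0.3]
grip_width: 0.0201
grasp_force: 0.0
3.9333 [ 0.4419 -0.126   0.2359] uv [[ 0.1712 -0.0691]] w 0.020065555564663252 F [1.4 0.5 0.3] zaxis [ 0.007 -0.004 -1.   ] yaw -8.64
NF [0.45 3.51]
NR [ 1.54 10.66]
FF [5.18 2.89]
FR [6.25 9.95]
down to .134: -3.3950341029397397
```

View pics/t1.png

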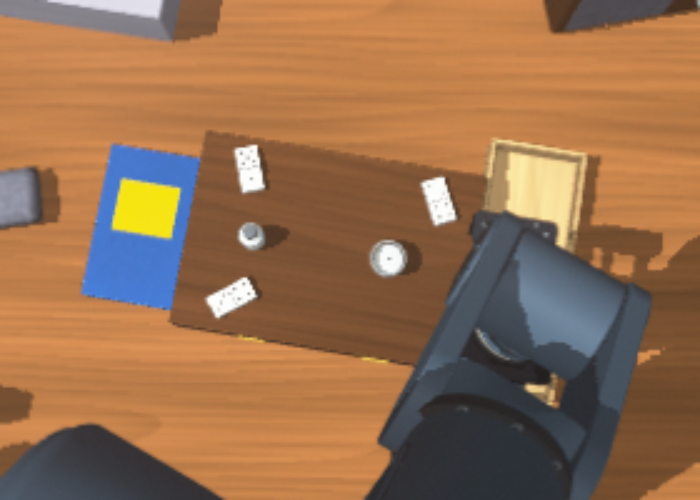

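The near front domino is off the case, and the tea-light and the other three dominoes haven't moved. Next is the far front one.

```bash
python3 -m pendant '[0.54,0.65,0.36,0,0,0,0, 0.54,0.65,0.36,0,0,0,0, 0.54,0.65,0.36,0,0,0,0, 0.54,0.65,0.36,0,0,0,0, 0.54,0.65,0.36,0,0,0,0, 0.54,0.65,0.36,0,0,0,0, 0.54,0.65,0.36,0,0,0,0, 0.54,0.65,0.36,0,0,0,0, 0.54,0,0,0,0,0,0, 0.54,0,0,-0.67,0,0,0, 0.54,0,0,-0.67,0,0,0, 0.54,0,0,-0.67,0,0,0, 0.54,0,0,-0.67,0,0,0, 0.54,0,0,-0.67,0,0,0, 0.54,0,0,0,0,0,0]'; python3 where.py
```

```text
time_s: 5.23
position: [0.5951, -0.0391, 0.1306]
ee_rot: [-0.001, 0.759, 0.652, -0.001]
ft_force: [0.5, -0.6, -0.2]
grip_width: 0.0201
grasp_force: 0.0
5.2333 [ 0.5951 -0.0391  0.1306] uv [[0.0623 0.0693]] w 0.02011008053142311 F [ 0.5 -0.6 -0.2] zaxis [-0.003  0.001 -1.   ] yaw -8.69
NF [-4.65  0.62]
NR [-3.56  7.77]
FF [ 0.08 -0.  ]
FR [1.15 7.05]
down to .134: 0.11345019182975499
```

```bash
python3 -m pendant '[0.54,0,0,0.08,0,0,0, 0.54,-0.048,-0.356,0,0,0,0, 0.54,-0.048,-0.356,0,0,0,0, 0.54,-0.048,-0.356,0,0,0,0, 0.54,-0.048,-0.356,0,0,0,0, 0.54,-0.048,-0.356,0,0,0,0, 0.54,-0.048,-0.356,0,0,0,0, 0.54,-0.048,-0.356,0,0,0,0, 0.54,-0.048,-0.356,0,0,0,0, 0.54,-0.048,-0.356,0,0,0,0, 0.54,-0.048,-0.356,0,0,0,0, 0.54,0,0,0,0,0,0, 0.54,0,0,0,0,0,0, 0.54,0,0,0.8,0,0,0, 0.54,0,0,0.8,0,0,0, 0.54,0,0,0.8,0,0,0, 0.54,0,0,0.8,0,0,0, 0.54,0,0,0,0,0,0]'; python3 where.py
```

```text
time_s: 6.73
position: [0.5842, -0.1462, 0.2351]
ee_rot: [0.004, 0.758, 0.652, 0.002]
ft_force: [0.3, -0.4, 0.4]
grip_width: 0.0203
grasp_force: 0.0
6.7333 [ 0.5842 -0.1462  0.2351] uv [[0.1698 0.0746]] w 0.02030435139026802 F [ 0.3 -0.4  0.4] zaxis [ 0.009 -0.004 -1.   ] yaw -8.64
NF [-4.29  4.19]
NR [-3.2  11.34]
FF [0.44 3.57]
FR [ 1.51 10.62]
down to .134: -3.368523252178531
```

```bash
python3 -m pendant '[0.54,0.126,0.885,0,0,0,0, 0.54,0.126,0.885,0,0,0,0, 0.54,0.126,0.885,0,0,0,0, 0.54,0.126,0.885,0,0,0,0, 0.54,0.126,0.885,0,0,0,0, 0.54,0.126,0.885,0,0,0,0, 0.54,0.126,0.885,0,0,0,0, 0.54,0.126,0.885,0,0,0,0, 0.54,0.126,0.885,0,0,0,0, 0.54,0.126,0.885,0,0,0,0, 0.54,0.126,0.885,0,0,0,0, 0.54,0.126,0.885,0,0,0,0, 0.54,0,0,0,0,0,0, 0.54,0,0,0,0,0,0]'; python3 where.py; python3 - <<'E'
from rig import *
import cv2
im,d=capture("top");cv2.imwrite('pics/t2.png',cv2.resize(im[100:300,180:460],None,fx=2.5,fy=2.5)[:,:,::-1])
E
```

```text
time_s: 7.9
position: [0.6263, 0.1744, 0.2293]
ee_rot: [-0.0, 0.758, 0.653, -0.001]
ft_force: [-0.3, -0.6, 0.7]
grip_width: 0.0199
grasp_force: 0.0
7.9 [0.6263 0.1744 0.2293] uv [[-0.1535  0.0679]] w 0.01994234894554941 F [-0.3 -0.6  0.7] zaxis [-0.001 -0.    -1.   ] yaw -8.5
NF [-5.69 -6.5 ]
NR [-4.6   0.65]
FF [-0.96 -7.12]
FR [ 0.11 -0.07]
down to .134: -3.1757020801069142
```

View pics/t2.png

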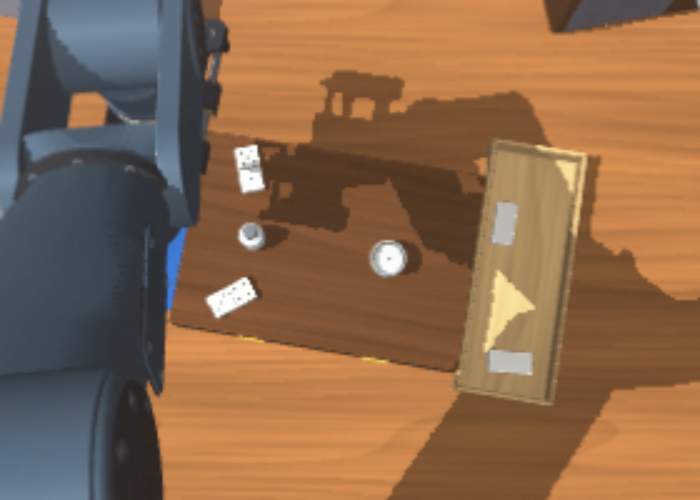

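Both front dominoes lie flat in the box, at about (504,223) and (511,362) px in this crop. Next is the far rear domino.

```bash
python3 -m pendant '[0.54,0.1,0,-0.63,0,0,0, 0.54,0,0,-0.63,0,0,0, 0.54,0,0,-0.63,0,0,0, 0.54,0,0,-0.63,0,0,0, 0.54,0,0,-0.6,0,0,0, 0.54,0,0,0,0,0,0]'; python3 where.py
```

```text
time_s: 8.45
position: [0.6274, 0.1706, 0.1326]
ee_rot: [-0.002, 0.759, 0.651, -0.004]
ft_force: [0.3, -0.1, -0.4]
grip_width: 0.02
grasp_force: 0.0
8.45 [0.6274 0.1706 0.1326] uv [[-0.1499  0.0697]] w 0.02002427931578122 F [ 0.3 -0.1 -0.4] zaxis [-0.009 -0.001 -1.   ] yaw -8.81
NF [-5.73 -6.37]
NR [-4.64  0.78]
FF [-1.   -6.99]
FR [0.07 0.06]
down to .134: 0.04823140167402966
```

```bash
python3 -m pendant '[0.54,0,0,0.05,0,0,0, 0.54,-0.064,-0.444,0,0,0,0, 0.54,-0.064,-0.444,0,0,0,0, 0.54,-0.064,-0.444,0,0,0,0, 0.54,-0.064,-0.444,0,0,0,0, 0.54,-0.064,-0.444,0,0,0,0, 0.54,-0.064,-0.444,0,0,0,0, 0.54,-0.064,-0.444,0,0,0,0, 0.54,-0.064,-0.444,0,0,0,0, 0.54,-0.064,-0.444,0,0,0,0, 0.54,-0.064,-0.444,0,0,0,0, 0.54,-0.064,-0.444,0,0,0,0, 0.54,-0.064,-0.444,0,0,0,0, 0.54,0,0,0,0,0,0]'; python3 where.py
```

```text
time_s: 9.62
position: [0.6075, 0.0096, 0.1399]
ee_rot: [0.001, 0.76, 0.65, 0.001]
ft_force: [-0.5, -0.3, 7.0]
grip_width: 0.0197
grasp_force: 3.4
9.6167 [0.6075 0.0096 0.1399] uv [[0.0123 0.0742]] w 0.0197303169665568 F [-0.5 -0.3  7. ] zaxis [ 0.003 -0.001 -1.   ] yaw -8.87
NF [-5.07 -1.01]
NR [-3.98  6.14]
FF [-0.34 -1.62]
FR [0.73 5.43]
down to .134: -0.1972996383766181
```

Upward force with the tips at z≈0.070 means they may be riding on the domino, so I'll look before moving.

```bash
python3 - <<'E'
from rig import *
import cv2,numpy as np
im,d=capture("top");b,_=capture("wrist");
cv2.imwrite('pics/t3.png',np.hstack([cv2.resize(im[130:270,220:420],(500,350)),b[25:375:1,::2]])[:,:,::-1])
E
```

```text
(no output)
```

View pics/t3.png

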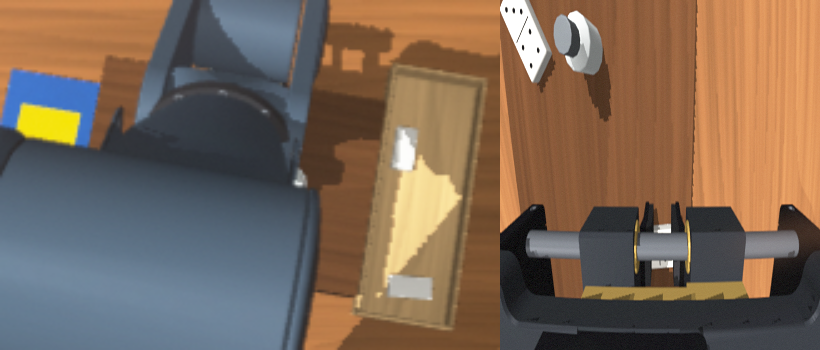

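The wrist view shows the domino between or under the tips. I'll open the fingers a little to release it, then lift straight up and look again.

```bash
python3 -m pendant '[0.1,0,0,0,0,0,0, 0.1,0,0,0,0,0,0, 0.1,0,0,0,0,0,0, 0.1,0,0,0,0,0,0, 0.1,0,0,0,0,0,0, 0.1,0,0,0,0,0,0]'; python3 where.py
```

```text
time_s: 10.22
position: [0.6076, 0.0107, 0.1397]
ee_rot: [0.001, 0.759, 0.651, 0.001]
ft_force: [0.2, -0.4, 4.9]
grip_width: 0.0387
grasp_force: 2.8
10.2167 [0.6076 0.0107 0.1397] uv [[0.0112 0.0741]] w 0.03870322514011771 F [ 0.2 -0.4  4.9] zaxis [ 0.003 -0.002 -1.   ] yaw -8.74
NF [-5.07 -1.04]
NR [-3.98  6.11]
FF [-0.34 -1.66]
FR [0.73 5.39]
down to .134: -0.1899414976183909
```

```bash
python3 -m pendant '[0.1,0,0,0.2,0,0,0, 0.1,0,0,0.2,0,0,0, 0.1,0,0,0.2,0,0,0, 0.1,0,0,0.5,0,0,0, 0.1,0,0,0.8,0,0,0, 0.1,0,0,0.8,0,0,0, 0.54,0.11,0.75,0.3,0,0,0, 0.54,0.11,0.75,0.3,0,0,0, 0.54,0.11,0.75,0,0,0,0, 0.54,0.11,0.75,0,0,0,0, 0.54,0.11,0.75,0,0,0,0, 0.54,0.11,0.75,0,0,0,0, 0.54,0.11,0.75,0,0,0,0, 0.54,0.11,0.75,0,0,0,0, 0.54,0,0,0,0,0,0]'; python3 where.py;python3 - <<'E'
from rig import *
import cv2,numpy as np
from h import *
im,d=capture("top");cv2.imwrite('pics/t4.png',cv2.resize(im[130:270,220:420],(700,490))[:,:,::-1])
c={k:np.array(v) for k,v in get_calibration("top").items()};hsv=cv2.cvtColor(im,cv2.COLOR_RGB2HSV)
m=((hsv[...,1]<60)&(hsv[...,2]>120)).astype('uint8');m[:,:245]=0;m[:,375:]=0;m[:150]=0;m[245:]=0
for k in cv2.findContours(m,0,2)[0]:
    if cv2.contourArea(k)<40: continue
    w=ray(c,k.reshape(-1,2),.07)[:,:2].astype('float32');r=cv2.minAreaRect(w);print(k.reshape(-1,2).mean(0),uv(r[0]),np.round(r[1],3),r[2])
E
```

```text
time_s: 11.47
position: [0.6334, 0.1964, 0.2374]
ee_rot: [-0.0, 0.758, 0.653, 0.001]
ft_force: [0.6, 0.6, -0.0]
grip_width: 0.0201
grasp_force: 0.0
11.4667 [0.6334 0.1964 0.2374] uv [[-0.1763  0.0717]] w 0.020084685478769907 F [ 0.6  0.6 -0. ] zaxis [ 0.001  0.002 -1.   ] yaw -8.51
NF [-5.93 -7.23]
NR [-4.84 -0.08]
FF [-1.2  -7.85]
FR [-0.13 -0.8 ]
down to .134: -3.4481459189701535
[271.95121951 218.68292683] [[-0.0937 -0.0728]] [0.027 0.051] 27.988567352294922
[335.72413793 203.10344828] [[ 0.0677 -0.0019]] [0.038 0.038] 27.530641555786133
[281.6        194.13333333] [[-0.0826 -0.0022]] [0.03  0.025] 46.028419494628906
[326.33333333 176.53333333] [[0.0319 0.0688]] [0.026 0.051] 83.65450286865234
```

View pics/t4.png

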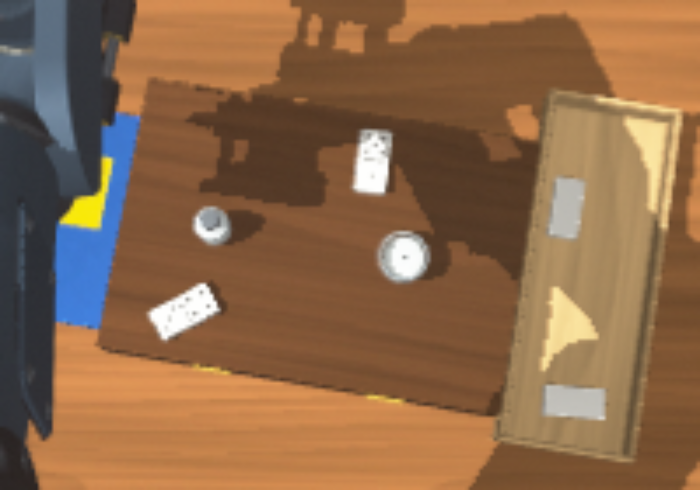

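The tips rode up onto the far domino, which is now broadside at u=0.032, v=0.069, and nothing else moved. The tool climbs a few mm during a push, so I'll push in shorter stages and check the height at each one.

```bash
python3 -m pendant '[0.54,-0.117,-0.774,0,0,0,0, 0.54,-0.117,-0.774,0,0,0,0, 0.54,-0.117,-0.774,0,0,0,0, 0.54,-0.117,-0.774,0,0,0,0, 0.54,-0.117,-0.774,0,0,0,0, 0.54,-0.117,-0.774,0,0,0,0, 0.54,-0.117,-0.774,0,0,0,0, 0.54,0,0,0,0,0,0, 0.54,0,0,-0.7,0,0,0, 0.54,0,0,-0.7,0,0,0, 0.54,0,0,-0.7,0,0,0, 0.54,0,0,-0.7,0,0,0, 0.54,0,0,-0.5,0,0,0, 0.54,0,0,0,0,0,0]'; python3 where.py
```

```text
time_s: 12.68
position: [0.6064, 0.0299, 0.135]
ee_rot: [-0.003, 0.759, 0.651, -0.003]
ft_force: [-1.2, -0.5, 0.3]
grip_width: 0.0201
grasp_force: 0.0
12.6833 [0.6064 0.0299 0.135 ] uv [[-0.0076  0.0701]] w 0.02007703032600018 F [-1.2 -0.5  0.3] zaxis [-0.007  0.001 -1.   ] yaw -8.74
NF [-5.03 -1.68]
NR [-3.94  5.47]
FF [-0.3 -2.3]
FR [0.77 4.75]
down to .134: -0.03203951397395451
```

```bash
python3 -m pendant '[0.54,0,0,-0.08,0,0,0, 0.54,-0.05,-0.33,-0.015,0,0,0, 0.54,-0.05,-0.33,-0.015,0,0,0, 0.54,-0.05,-0.33,-0.015,0,0,0, 0.54,-0.05,-0.33,-0.015,0,0,0, 0.54,-0.05,-0.33,-0.015,0,0,0, 0.54,0,0,0,0,0,0]'; python3 where.py
```

```text
time_s: 13.27
position: [0.6014, -0.022, 0.1338]
ee_rot: [0.001, 0.76, 0.65, -0.0]
ft_force: [-0.1, -0.4, 1.0]
grip_width: 0.02
grasp_force: 0.0
13.2667 [ 0.6014 -0.022   0.1338] uv [[0.0444 0.0729]] w 0.019979218404819185 F [-0.1 -0.4  1. ] zaxis [ 0.001 -0.001 -1.   ] yaw -8.84
NF [-4.86  0.05]
NR [-3.77  7.2 ]
FF [-0.13 -0.57]
FR [0.94 6.48]
down to .134: 0.006136993776924745
```

```bash
python3 -m pendant '[0.54,-0.06,-0.33,-0.03,0,0,0, 0.54,-0.06,-0.33,-0.03,0,0,0, 0.54,-0.06,-0.33,-0.02,0,0,0, 0.54,-0.06,-0.33,-0.02,0,0,0, 0.54,-0.06,-0.33,-0.02,0,0,0, 0.54,-0.06,-0.33,-0.02,0,0,0, 0.54,0,0,0,0,0,0]'; python3 where.py
```

```text
time_s: 13.85
position: [0.5909, -0.0802, 0.1301]
ee_rot: [0.0, 0.759, 0.651, 0.001]
ft_force: [-0.3, 1.5, 5.9]
grip_width: 0.0197
grasp_force: 2.9
13.85 [ 0.5909 -0.0802  0.1301] uv [[0.1036 0.0713]] w 0.019725815939183454 F [-0.3  1.5  5.9] zaxis [ 0.001  0.    -1.   ] yaw -8.83
NF [-4.51  1.99]
NR [-3.42  9.14]
FF [0.22 1.37]
FR [1.29 8.42]
down to .134: 0.12886537976485685
```

The tips are now touching the case top (z=0.130). I'll raise 2.5 mm and finish the push.

```bash
python3 -m pendant '[0.54,0,0,0.08,0,0,0, 0.54,-0.05,-0.35,0,0,0,0, 0.54,-0.05,-0.35,0,0,0,0, 0.54,-0.05,-0.35,-0.01,0,0,0, 0.54,-0.05,-0.35,0,0,0,0, 0.54,-0.05,-0.35,-0.01,0,0,0, 0.54,-0.05,-0.35,0,0,0,0, 0.54,-0.05,-0.2,0,0,0,0, 0.54,0,0,0,0,0,0, 0.54,0,0,0,0,0,0]'; python3 where.py
```

```text
time_s: 14.68
position: [0.5799, -0.1483, 0.1309]
ee_rot: [-0.0, 0.759, 0.651, 0.0]
ft_force: [-0.2, -0.5, -1.1]
grip_width: 0.02
grasp_force: 0.0
14.6833 [ 0.5799 -0.1483  0.1309] uv [[0.1725 0.0707]] w 0.019980248558329167 F [-0.2 -0.5 -1.1] zaxis [-0.  0. -1.] yaw -8.77
NF [-4.15  4.26]
NR [-3.06 11.41]
FF [0.58 3.64]
FR [ 1.66 10.69]
down to .134: 0.10373819989222637
```

```bash
python3 -m pendant '[0.54,0,0,0.8,0,0,0, 0.54,0,0,0.8,0,0,0, 0.54,0,0,0.8,0,0,0, 0.54,0,0,0.8,0,0,0, 0.54,-0.235,0.878,0,0,0,0, 0.54,-0.235,0.878,0,0,0,0, 0.54,-0.235,0.878,0,0,0,0, 0.54,-0.235,0.878,0,0,0,0, 0.54,-0.235,0.878,0,0,0,0, 0.54,-0.235,0.878,0,0,0,0, 0.54,-0.235,0.878,0,0,0,0, 0.54,-0.235,0.878,0,0,0,0, 0.54,-0.235,0.878,0,0,0,0, 0.54,-0.235,0.878,0,0,0,0, 0.54,-0.235,0.878,0,0,0,0, 0.54,-0.235,0.878,0,0,0,0, 0.54,-0.235,0.878,0,0,0,0, 0.54,0,0,0,0,0,0]'; python3 where.py; cat > look.py <<'E'
from rig import *
from h import *
im,d=capture("top")
c={k:np.array(v) for k,v in get_calibration("top").items()};hsv=cv2.cvtColor(im,cv2.COLOR_RGB2HSV)
m=((hsv[...,1]<60)&(hsv[...,2]>120)).astype('uint8');m[:,:245]=0;m[:,420:]=0;m[:145]=0;m[270:]=0
for k in cv2.findContours(m,0,2)[0]:
    if cv2.contourArea(k)<30: continue
    x,y=k.reshape(-1,2).mean(0)
    w=ray(c,k.reshape(-1,2),.015 if x>372 else .07)[:,:2].astype('float32');r=cv2.minAreaRect(w);print((round(x),round(y)),uv(r[0]),np.round(r[1],3),round(r[2]),'depth',d[int(y),int(x)])
E
python3 look.py
```

```text
time_s: 16.18
position: [0.4861, 0.1989, 0.227]
ee_rot: [-0.001, 0.757, 0.653, -0.0]
ft_force: [-0.7, -0.2, -0.9]
grip_width: 0.0199
grasp_force: 0.0
16.1833 [0.4861 0.1989 0.227 ] uv [[-0.1566 -0.0743]] w 0.019856786712181957 F [-0.7 -0.2 -0.9] zaxis [-0.001  0.002 -1.   ] yaw -8.41
NF [-1.02 -7.32]
NR [ 0.07 -0.17]
FF [ 3.71 -7.94]
FR [ 4.78 -0.88]
down to .134: -3.1010942789588816
(384, 244) [[ 0.2238 -0.0885]] [0.048 0.025] 90 depth 1.098203
(272, 219) [[-0.0931 -0.0725]] [0.026 0.05 ] 30 depth 1.0574018
(335, 203) [[ 0.0677 -0.0015]] [0.037 0.039] 46 depth 1.0463703
(280, 194) [[-0.0839 -0.0025]] [0.028 0.022] 2 depth 1.0259584
(390, 191) [[0.2205 0.0692]] [0.013 0.054] 81 depth 1.1036161
(381, 190) [[0.1946 0.0683]] [0.026 0.051] 81 depth 1.1253496
```

Three dominoes are in the box; one stands on its long edge, which is within limits. Last is the near rear domino.

```bash
python3 -m pendant '[0.54,0.08,0,-0.63,0,0,0, 0.54,0,0,-0.63,0,0,0, 0.54,0,0,-0.63,0,0,0, 0.54,0,0,-0.63,0,0,0, 0.54,0,0,-0.6,0,0,0, 0.54,0,0,0,0,0,0, 0.54,0,0,0,0,0,0]'; python3 where.py
```

```text
time_s: 16.82
position: [0.4907, 0.194, 0.133]
ee_rot: [-0.0, 0.759, 0.651, -0.001]
ft_force: [0.4, -0.2, -0.6]
grip_width: 0.0199
grasp_force: 0.0
16.8167 [0.4907 0.194  0.133 ] uv [[-0.1525 -0.069 ]] w 0.01994111672228012 F [ 0.4 -0.2 -0.6] zaxis [-0.002 -0.    -1.   ] yaw -8.74
NF [-1.17 -7.15]
NR [-0.09 -0.  ]
FF [ 3.55 -7.77]
FR [ 4.63 -0.72]
down to .134: 0.03348105131943576
```

```bash
python3 -m pendant '[0.54,-0.07,-0.33,-0.01,0,0,0, 0.54,-0.06,-0.33,-0.01,0,0,0, 0.54,-0.055,-0.33,-0.01,0,0,0, 0.54,-0.055,-0.33,-0.01,0,0,0, 0.54,-0.055,-0.33,-0.01,0,0,0, 0.54,-0.055,-0.33,-0.01,0,0,0, 0.54,0,0,0,0,0,0]'; python3 where.py
```

```text
time_s: 17.4
position: [0.4799, 0.1332, 0.1317]
ee_rot: [-0.0, 0.759, 0.651, -0.001]
ft_force: [-0.7, -0.2, 0.3]
grip_width: 0.0198
grasp_force: 0.0
17.4 [0.4799 0.1332 0.1317] uv [[-0.0907 -0.0706]] w 0.01977922472551003 F [-0.7 -0.2  0.3] zaxis [-0.001 -0.    -1.   ] yaw -8.83
NF [-0.81 -5.13]
NR [0.28 2.02]
FF [ 3.92 -5.75]
FR [4.99 1.31]
down to .134: 0.07761796219900956
```

```bash
python3 -m pendant '[0.54,-0.055,-0.33,0,0,0,0, 0.54,-0.055,-0.33,0,0,0,0, 0.54,-0.055,-0.33,0,0,0,0, 0.54,-0.055,-0.33,0,0,0,0, 0.54,-0.055,-0.33,0,0,0,0, 0.54,-0.055,-0.33,0,0,0,0, 0.54,-0.055,-0.33,0,0,0,0, 0.54,-0.055,-0.33,0,0,0,0, 0.54,0,0,0,0,0,0]'; python3 where.py; python3 look.py
```

```text
time_s: 18.15
position: [0.4669, 0.0543, 0.1315]
ee_rot: [-0.0, 0.759, 0.651, -0.0]
ft_force: [-0.1, 0.5, 0.0]
grip_width: 0.0204
grasp_force: 0.0
18.15 [0.4669 0.0543 0.1315] uv [[-0.0108 -0.0715]] w 0.02035694354707147 F [-0.1  0.5  0. ] zaxis [-0. -0. -1.] yaw -8.82
NF [-0.38 -2.5 ]
NR [0.71 4.65]
FF [ 4.35 -3.12]
FR [5.42 3.94]
down to .134: 0.08181173045142358
(382, 245) [[ 0.2231 -0.0882]] [0.051 0.025] 86 depth 1.1028514
(335, 203) [[ 0.0677 -0.0015]] [0.037 0.039] 46 depth 1.0538522
(390, 192) [[0.2205 0.0692]] [0.013 0.054] 81 depth 1.1102384
(381, 190) [[0.1946 0.0683]] [0.026 0.051] 81 depth 1.122367
```

```bash
python3 -m pendant '[0.54,-0.05,-0.33,0.01,0,0,0, 0.54,-0.05,-0.33,0,0,0,0, 0.54,-0.05,-0.33,0,0,0,0, 0.54,-0.05,-0.33,0,0,0,0, 0.54,-0.05,-0.33,0,0,0,0, 0.54,-0.05,-0.33,0,0,0,0, 0.54,-0.05,-0.33,0,0,0,0, 0.54,-0.05,-0.33,0,0,0,0, 0.54,-0.05,-0.33,0,0,0,0, 0.54,0,0,0,0,0,0]'; python3 where.py; python3 look.py
```

```text
time_s: 19.03
position: [0.4538, -0.0349, 0.1319]
ee_rot: [0.0, 0.759, 0.651, 0.0]
ft_force: [1.0, -0.6, -0.2]
grip_width: 0.0201
grasp_force: 0.0
19.0333 [ 0.4538 -0.0349  0.1319] uv [[ 0.0794 -0.0711]] w 0.020127683993900455 F [ 1.  -0.6 -0.2] zaxis [ 0. -0. -1.] yaw -8.83
NF [0.06 0.48]
NR [1.15 7.63]
FF [ 4.79 -0.14]
FR [5.86 6.91]
down to .134: 0.07013281687337689
(384, 244) [[ 0.2238 -0.0885]] [0.048 0.025] 90 depth 1.0964497
(280, 193) [[-0.0853 -0.0027]] [0.028 0.025] 2 depth 1.0247306
(390, 191) [[0.2205 0.0692]] [0.013 0.054] 81 depth 1.1068113
(381, 190) [[0.1946 0.0683]] [0.026 0.051] 81 depth 1.1228764
```

```bash
python3 -m pendant '[0.54,-0.05,-0.34,0,0,0,0, 0.54,-0.05,-0.34,0,0,0,0, 0.54,-0.05,-0.34,0,0,0,0, 0.54,-0.05,-0.34,0,0,0,0, 0.54,-0.05,-0.34,0,0,0,0, 0.54,-0.05,-0.34,0,0,0,0, 0.54,-0.05,-0.34,0,0,0,0, 0.54,-0.05,-0.34,0,0,0,0, 0.54,-0.05,-0.34,0,0,0,0, 0.54,0,0,0,0,0,0, 0.54,0,0,0,0,0,0]'; python3 where.py
python3 -m pendant '[0.54,0,0,0.8,0,0,0, 0.54,0,0,0.8,0,0,0, 0.54,0,0,0.8,0,0,0, 0.54,0,0,0.8,0,0,0, 0.54,0.1,0.88,0.2,0,0,0, 0.54,0.1,0.88,0.2,0,0,0, 0.54,0.1,0.88,0.2,0,0,0, 0.54,0.1,0.88,0,0,0,0, 0.54,0.1,0.88,0,0,0,0, 0.54,0.1,0.88,0,0,0,0, 0.54,0.1,0.88,0,0,0,0, 0.54,0.1,0.88,0,0,0,0, 0.54,0.1,0.88,0,0,0,0, 0.54,0.1,0.88,0,0,0,0, 0.54,0.1,0.88,0,0,0,0, 0.54,0.1,0.88,0,0,0,0, 0.54,0.1,0.88,0,0,0,0, 0.54,0.1,0.88,0,0,0,0, 0.54,0,0,0,0,0,0]'; python3 look.py; python3 - <<'E'
from rig import *
import cv2
im,d=capture("top");cv2.imwrite('pics/t5.png',cv2.resize(im[100:300,180:460],None,fx=2.5,fy=2.5)[:,:,::-1])
E
```

```text
time_s: 20.0
position: [0.4401, -0.1256, 0.1319]
ee_rot: [0.0, 0.759, 0.651, 0.0]
ft_force: [-0.6, -0.2, 0.3]
grip_width: 0.0202
grasp_force: 0.0
20.0 [ 0.4401 -0.1256  0.1319] uv [[ 0.1711 -0.071 ]] w 0.02016626099911426 F [-0.6 -0.2  0.3] zaxis [ 0.  0. -1.] yaw -8.8
NF [0.51 3.5 ]
NR [ 1.6  10.65]
FF [5.24 2.88]
FR [6.32 9.93]
down to .134: 0.07013721395720356
time_s: 21.58
position: [0.482, 0.2491, 0.2459]
ee_rot: [-0.0, 0.757, 0.653, 0.001]
ft_force: [-0.2, -0.2, 0.2]
grip_width: 0.0202
grasp_force: 0.0
(376, 238) [[ 0.2164 -0.0766]] [0.072 0.056] 72 depth 1.0958878
(335, 203) [[ 0.0677 -0.0015]] [0.037 0.039] 46 depth 1.0482085
(280, 194) [[-0.0853 -0.0027]] [0.028 0.025] 2 depth 1.023981
(390, 191) [[0.2205 0.0692]] [0.013 0.054] 81 depth 1.105971
(381, 190) [[0.1946 0.0683]] [0.026 0.051] 81 depth 1.1247182
```

View pics/t5.png

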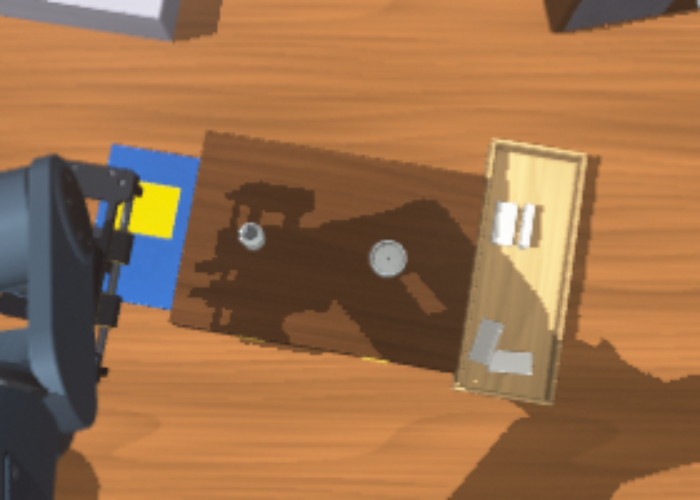

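All four dominoes are in the box, at about (504,223), (527,226), (486,342) and (511,363) px. The dropper, tea-light and book haven't moved, and the arm is clear.

```bash
python3 -c "
from rig import *
print(finish_job())"
```

```text
the job is handed in; nothing more can be done
None
```

I swept all four dominoes into the box and handed the job in at about 22 s: the last picture shows them at rest inside, the dropper and tea-light standing where they were, and the arm clear, but no verdict came back.

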